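Clamp a circuit board in the bench test jig

TASK

The circuit board lies only part of the way into the test jig. With the fingertips push it along its rails until it is fully home against the end stop, then push the red lever of the toggle clamp over and down, past its dead point, until it snaps into lock and the rubber pad holds the board. Do not lift the board, and leave the things beside the jig where they are.

Things in the scene. Friction and masses are not known exactly. Their poses are not given: they have to be found in the camera images.
- test_jig: Fixed jig: aluminium plate, 2 black rails, end stop, toggle clamp with red lever. Origin on the bench under the centre of the board's home place; x = way the board slides in (away from the robot), y = left to the clamp, z up. Plate x -50..68, y -50..128 mm, top z 14. Rails x -48..58 mm, guides 83 mm apart, 32 mm high. A 34 mm high socket block at x -34, y 66. Clamp plane x = +18 mm, open arm up to z 110 mm.
- jig_stop (a point): Middle of the end stop's face (jig x = +55, y = 0), 25 mm above the bench, at the height of the board's edge. The stop is 36 mm high. Home is when the board's far edge lies on this face.
- circuit_board: Loose green board, 110 mm along its own y (which points to jig -x), 80 mm wide, 80 g, 2 mm sheet, parts to 14 mm. Origin at the middle, 2 mm under the sheet; in the jig the sheet is 24 to 26 mm above the bench. It starts 18 to 36 mm short of home; home is jig x = 0, y = 0 (1.5 mm side play). Slides easily, under 1.5 N.
- board_edge (a point): Middle of the board's near (rear) edge, at the sheet's height, 55 mm behind the board's origin: the place to push. Even when home it overhangs the rails by 7 mm and the plate by 5 mm, so fingers in front of the jig can push it all the way, tips 10 to 20 mm above the bench.
- clamp_handle (a joint): Red lever (rad). 0 = fully open, leaning 13 deg toward the board; starts at 0 to 0.15; grows as it is pushed away from the board (jig +y) and down. Upright at 0.23, then it falls until the pad meets the board near 1.13; from there the pad's spring resists (up to about 3 N at the lever's end) to the dead point at 1.48; beyond, it snaps by itself to its stop at 1.66 = locked, lever 8 deg above level.
- handle_pivot (a point): The lever's pivot: jig x = +18, y = +102 mm, 57 mm above the bench; its axis runs along the jig's x. The clamp's steel body round it spans jig y = 51 to 117 mm and is 65 mm high.
- handle_end (a point): Centre of the lever's round end, 112 mm from the pivot; pivot to here is the lever's direction, in the plane jig x = +18 mm. The red grip is a round bar of radius 8 mm from 46 to 112 mm (plus the round end) from the pivot.
- clamp_pad: Rubber-tipped sprung spindle on the clamp's arm, 13 mm wide; origin at the middle of the rubber's face. It stands clear above the board while the clamp is open and presses on the board at jig x = +18, y = +19 mm with about 25 N when locked.
- yellow_meter: Yellow hand meter, 145 x 74 x 48 mm, lying loose at the right of the jig; leave it. Origin at the centre of its underside.
- white_pot: White screw-top pot, 52 mm wide and high, standing loose behind the jig (far side); leave it. Origin at the centre of its underside.
- marker_pen: Marker pen, black and red, 122 mm long, 17 mm thick, lying loose in front of the jig at the left; leave it. Origin at the centre of its underside.
There are look-alikes about, which are no part of the job. What is shaped like the circuit_board but orange is not meant.

How it is judged:
By the outcome, as a careful person would: the job done as asked, in the order asked, and still so for the second after the job is handed in, with the robot touching nothing.
It also fails if it takes over 45 s, if anything falls off the work surface, if the arm or the gripper's body presses on something with over 40 N, if the wrist force passes 120 N, or if a joint passes its speed limit or range.

ROBOT

A 6-joint arm with a two-finger parallel gripper is mounted at the origin on a cart in front of the work surface, level with it; the furniture and walls round the work are solid. World frame = base frame: x ahead of the robot, y to its left, z up, the work surface at z = 0. Lengths are in m, angles in rad, forces in N, time in s.
With the tool pointing down it reaches from about 0.35 to 0.85 m from the base axis. Payload 8.1 kg.
Tool frame: the origin (TCP) lies at the centre of the arm's flange, where the gripper is bolted on; the fingertips stand 186 mm ahead of it and the grasp point (between the pads) lies 167 mm ahead of it (robot.grasp_offset is the distance from the TCP to the grasp point, in m); z points along the fingers, y is the line along which they close (so a half turn about z gives the same grasp; the last joint's range is limited). The gripper opens to 93 mm and grips with 3 to 60 N. Pads are 15 mm wide; open, the fingers measure 128 mm over their backs; the gripper's body (75 mm by 188 mm) begins 65 mm behind the grasp point.
Start: joints at [-1.27, 0.13, 1.488, -0, 1.523, -0.085], TCP at [0.226, -0.556, 0.405] pointing down, gripper open.
Joint ranges: [-2.96, 2.96], [-0.89, 2.26], [0.02, 2.5], [-1.34, 4.48], [0, 2.73], [-2.66, 2.66]. Speed limits (rad/s): [2.39, 2.39, 2.79, 3.14, 3.14, 3.14].

INTERFACE

Orientations are given as a rotation vector (axis times angle).
In Python, from plant import robot gives the robot as it stands.
- The arm moves only by the tool drive_tool, never from a script. Its argument "moves" is one flat list of numbers, 7 for each row, row after row: the finger opening in mm, from 0 to 93, then the shift along the tool's x, y, z in mm, then the turn, a rotation vector about the tool's x, y, z in degrees. A call has 1 to 8 rows; each row shifts and turns the commanded pose from where the row before left it, along the tool's axes as they then stand; what a row does not reach is not made up. A row lasts 1/10 s, in which the tool goes at most 50 mm and 8.59 degrees, less where a joint would pass 70% of its speed; a pose out of reach is approached as far as the arm can. A call is refused whole if a number of a shift passes 50 or a number of a turn 8.59, either way. A call with a gripper value outside its range is refused whole. The fingers move at their own pace and stop on an object; "grip_force" is the grip in N (left out, the last holds). Time passes only in rows, so rows that do not move let the fingers close. It gives the time, the measured TCP pose, the force, the opening and the grip force at its end, in the units of the state.
- robot.read_state(): the state, without advancing time (a new reading comes with each control period).
- robot.read_camera(name): name is "scene" or "top" or "wrist"; returns a dict with "color" (420x560x3 uint8, red, green, blue), "depth" (420x560 float32, m along the optical axis (not along the pixel's ray), 0 where there is no reading), "mtx" (3x3 intrinsics, pixels), "R" (3x3) and "t" (3): a world point X has camera coordinates R X + t. Camera axes: x right, y down, z forward; pixel columns grow to the right and rows downward; lengths in m; the calibration is good to about 2 mm. A picture is of the moment at which its call begins.
- robot.close_job(): hands the job in; it is judged then, once.
The state is a dict: "t": time; "q": joint angles; "dq": joint speeds; "joint_torque": joint torques, N m; "tool_pos": TCP position; "orientation": TCP orientation; "force": force on the tool from outside, world axes, zero at the start; "wrist_torque": the same for the moment, N m; "opening": finger opening in m; "gripper_force": force on a finger pad.
Only numpy, scipy, OpenCV 4.12 (cv2) and the standard library are available. Lean on these libraries where they do the work, as an engineer would, in place of code of your own. Each camera call takes 0.05 s, during which the arm holds its last target. There are 200 camera calls.

## Working session

There is one attempt and no reset: what is moved stays moved. The work goes in short steps, Python scripts to look and compute and a tool call to move; the robot and the scene stay as the last step left them, time stands still between calls to the robot, and variables do not carry over. Pictures are saved under pics/ and viewed, at most 10 in all, crops included, and the job is handed in when it is done.

Besides the shell and the picture viewer there is one more tool, called after ">>>" as name(argument=value, ...) on one line, values as JSON. drive_tool: Moves the arm, as the interface text tells. Its arguments: {"type":"object","properties":{"moves":{"type":"array","items":{"type":"number"}},"grip_force":{"type":"number"}},"required":["moves"]}

```bash
mkdir -p pics; cat > h.py <<'E'
import numpy as np, cv2, pickle
from plant import robot
def snap(n,f):
    c=robot.read_camera(n); pickle.dump(c,open(f'pics/{f}.pkl','wb'))
    cv2.imwrite(f'pics/{f}.png',cv2.cvtColor(c['color'],cv2.COLOR_RGB2BGR)); return c
def load(f): return pickle.load(open(f'pics/{f}.pkl','rb'))
def px(c,u,v):
    d=c['depth'][int(v),int(u)]; K=c['mtx']
    p=np.linalg.inv(K)@[u,v,1]*d
    return c['R'].T@(p-c['t'])
def ray(c,u,v,z):
    r=c['R'].T@(np.linalg.inv(c['mtx'])@[u,v,1]); o=-c['R'].T@c['t']
    return o+r*(z-o[2])/r[2]
def proj(c,X):
    p=c['mtx']@(c['R']@np.array(X)+c['t']); return p[:2]/p[2]
E
python3 -c "
from h import *
a=snap('top','top');b=snap('scene','scene')
cv2.imwrite('pics/topb.png',cv2.resize(cv2.imread('pics/top.png'),(800,600)))
cv2.imwrite('pics/sceneb.png',cv2.resize(cv2.imread('pics/scene.png'),(800,600)))
print(robot.read_state())"
```

```text
{'t': 0.1, 'q': array([-1.27036170e+00,  1.31072138e-01,  1.48914504e+00,  2.13420235e-05,
        1.52298897e+00, -8.53846723e-02]), 'dq': array([ 3.79002353e-04, -1.93466542e-03, -3.73526168e-03, -5.80611436e-04,
       -5.66124496e-05, -1.75130219e-04]), 'joint_torque': array([ 7.05215571e-04, -5.61338532e+01, -4.93096912e+01,  7.69935502e-02,
        2.91420787e-02, -9.07138497e-05]), 'tool_pos': array([ 0.22576532, -0.55569141,  0.40381408]), 'orientation': array([-3.08174152e+00, -6.01982040e-01,  2.38581469e-04]), 'force': array([0.35366004, 0.20925693, 0.45703844]), 'wrist_torque': array([-0.04970134, -0.03741269,  0.00932621]), 'gripper_force': 0.0, 'opening': 0.09288970203130122}
```

View pics/topb.png

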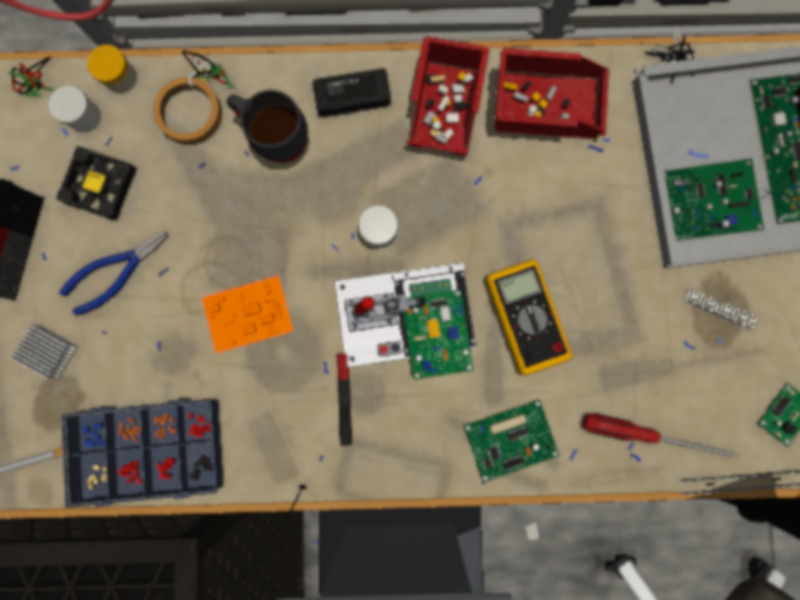

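View pics/sceneb.png

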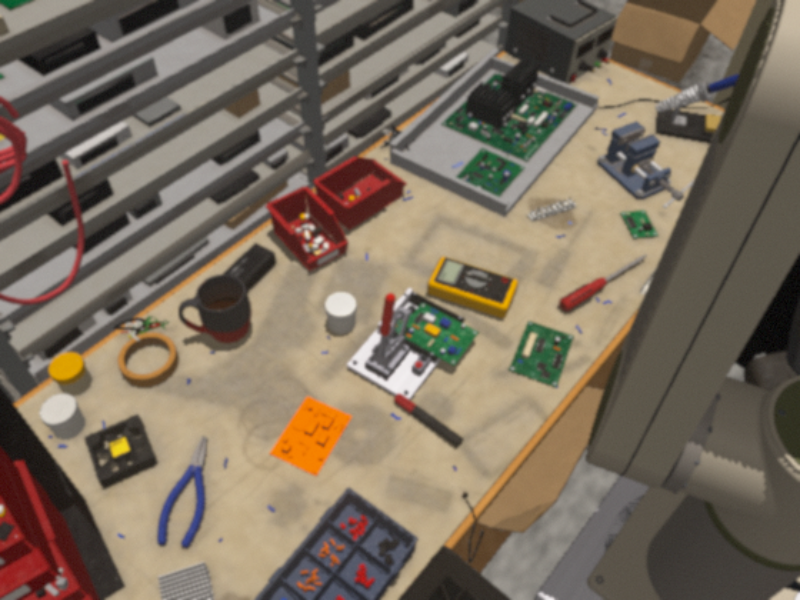

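The top view shows the jig's white plate around (405,315) of 800x600. The board sits in its rails at (437,325), the lever is near (367,303), the pen lies at (344,400), and the loose look-alike board is at (510,440). I'll enlarge the jig.

```bash
python3 -c "
from h import *
a=cv2.imread('pics/top.png')[170:330,220:410]
cv2.imwrite('pics/crop.png',cv2.resize(a,None,fx=3.7,fy=3.7,interpolation=cv2.INTER_CUBIC))
c=load('top')
print(-c['R'].T@c['t'])
for u,v in [(236,197),(325,185),(245,254)]: print(ray(c,u,v,.014),px(c,u,v))"
```

```text
[ 0.46513839 -0.0320915   0.96220148]
[0.57283917 0.0630491  0.014     ] [0.5730762  0.06325849 0.01191321]
[ 0.59202436 -0.11057014  0.014     ] [ 5.93836892e-01 -1.11691187e-01  4.55165237e-04]
[0.4623898  0.04736066 0.014     ] [0.46238198 0.04758659 0.01130371]
```

View pics/crop.png

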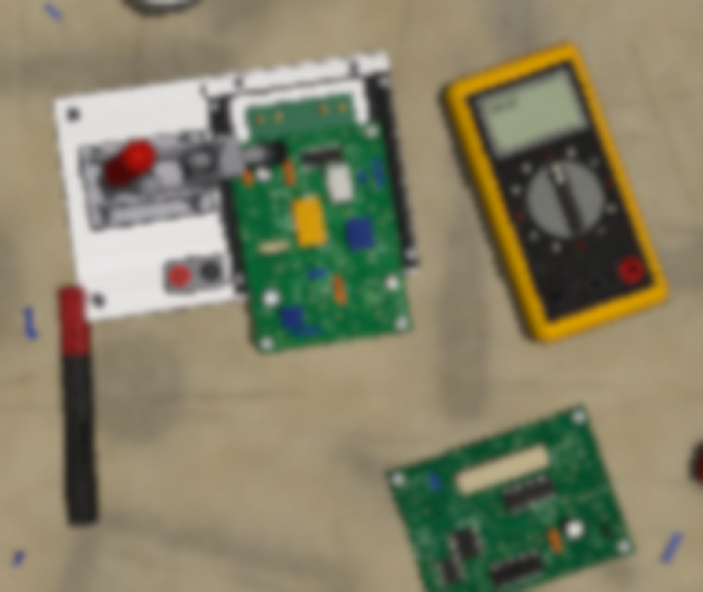

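```bash
python3 -c "
from h import *
c=load('top')
f=lambda u,v,z: ray(c,220+u/3.7,170+v/3.7,z)
FL=f(57,100,.014);NL=f(78,318,.014);bl=f(258,352,.026);br=f(410,330,.026)
print('lens',np.linalg.norm(FL-NL),np.linalg.norm(bl-br))
ex=(FL-NL)[:2]; a1=np.arctan2(ex[1],ex[0]); ey=(bl-br)[:2]; a2=np.arctan2(-ey[0],ey[1])
th=(a1+a2)/2; print(a1,a2)
R=np.array([[np.cos(th),-np.sin(th)],[np.sin(th),np.cos(th)]])
o1=FL[:2]-R@[.068,.128]; o2=NL[:2]-R@[-.05,.128]; print(o1,o2)
o=(o1+o2)/2
be=((bl+br)/2)[:2]; print('edge jig',R.T@(be-o))
print('lever tip jig',[R.T@(px(c,220+u/3.7,170+v/3.7)[:2]-o) for u,v in [(140,153)]],px(c,220+140/3.7,170+153/3.7))
print('pen',[ (R.T@(f(u,v,.01)[:2]-o)).round(3) for u,v in [(70,288),(82,522)]])
print('bd2',[ (R.T@(f(u,v,.01)[:2]-o)).round(3) for u,v in [(390,475),(583,408)]])
print('meter',[ (R.T@(f(u,v,.048)[:2]-o)).round(3) for u,v in [(445,90),(535,340)]])
print(th,np.degrees(th))
"
```

```text
lens 0.11431894655343743 0.07858324992454155
0.08120690826296487 0.11693328651933507
[ 0.51780893 -0.06989445] [ 0.52128812 -0.06749658]
edge jig [-0.07604772 -0.00061428]
lever tip jig [array([0.01906644, 0.07947893])] [0.53066036 0.01227952 0.1726229 ]
pen [array([-0.032,  0.132]), array([-0.152,  0.139])]
bd2 [array([-0.148, -0.021]), array([-0.127, -0.125])]
meter [array([ 0.043, -0.072]), array([-0.087, -0.099])]
0.09907009739114997 5.676298456462921
```

>>> drive_tool(moves=[40,30,-31,0,0,0,0,40,30,-31,0,0,0,0,40,30,-31,0,0,0,0,40,30,-31,0,0,0,0,40,30,-31,0,0,0,0,40,30,-31,0,0,0,0,40,30,-31,0,0,0,0,40,30,-31,0,0,0,0])

```text
t: 0.9
tool_pos: [0.355, -0.2341, 0.4044]
orientation: [-3.083, -0.602, 0.0]
force: [1.0, 0.4, 0.7]
opening: 0.0405
gripper_force: 0.0
```

>>> drive_tool(moves=[40,30,-31,0,0,0,0,40,30,-31,0,0,0,0,40,30,-31,0,0,0,0,40,30,-30,0,0,0,0,40,0,0,0,0,0,8.2,40,0,0,0,0,0,8.2,40,0,0,0,0,0,0,40,0,0,0,0,0,0])

```text
t: 1.7
tool_pos: [0.4196, -0.0767, 0.4045]
orientation: [-3.137, -0.163, 0.001]
force: [0.2, -0.7, 0.3]
opening: 0.0399
gripper_force: 0.0
```

```bash
python3 -c "
from h import *
s=robot.read_state();print(s['t'],s['tool_pos'],s['orientation'],s['q'])
c=snap('wrist','w1');cv2.imwrite('pics/w1b.png',cv2.resize(cv2.imread('pics/w1.png'),(800,600)))"
```

```text
1.7 [ 0.41962642 -0.07672732  0.40446763] [-3.13720262e+00 -1.62913720e-01  7.89727487e-04] [-3.01152880e-01 -3.57147390e-01  1.93966904e+00 -2.11165505e-05
  1.55959905e+00  1.16587767e+00]
```

View pics/w1b.png

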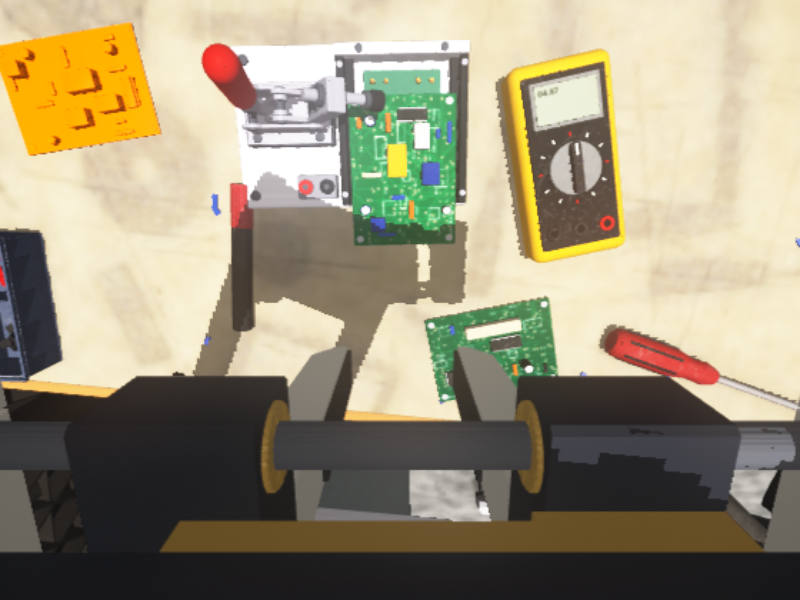

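The wrist view is sharp. The board's near corners are at (354,244) and (455,244), the plate's far-right corner is at (469,41) and its near-left corner is near (248,207). The lever's end is at (222,63).

```bash
cat >> h.py <<'E'
def J(p): return (RJ.T@(np.array(p)[:2]-oJ)).round(4)
E
python3 -c "
from h import *
c=load('w1'); k=.7
f=lambda u,v,z: ray(c,u*k,v*k,z)
FR=f(469,41,.014);NL=f(248,207,.014);bl=f(354,244,.026);br=f(455,244,.026)
d=(FR-NL)[:2]; th=np.arctan2(d[1],d[0])-np.arctan2(-.178,.118)
ey=(bl-br)[:2]; print('th',th,np.arctan2(-ey[0],ey[1]),np.linalg.norm(d),np.hypot(.178,.118))
R=np.array([[np.cos(th),-np.sin(th)],[np.sin(th),np.cos(th)]])
o=(FR+NL)[:2]/2-R@[.009,.039]
print('o',o,'edge',R.T@(((bl+br)/2)[:2]-o))
print('board px',px(c,405*k,238*k), 'jig tcp',R.T@(robot.read_state()['tool_pos'][:2]-o))
print('lever', [ (R.T@(px(c,u*k,v*k)[:2]-o),px(c,u*k,v*k)[2]) for u,v in [(222,60),(238,92)]])
open('h.py','a').write(f'oJ=np.array({o.tolist()});RJ=np.array({R.tolist()})\n')
"
```

```text
th 0.1246568372735054 0.10527722298926531 0.21083276930919756 0.2135602959353634
o [ 0.52501316 -0.06699613] edge [-0.07996289  0.00145387]
board px [ 0.4504066  -0.07536463  0.02742077] jig tcp [-0.10581907  0.00329506]
lever [(array([0.01749178, 0.07756458]), np.float64(0.17462539280813646)), (array([0.01015922, 0.08115268]), np.float64(0.14757935567765224))]
```

>>> drive_tool(moves=[40,0,2,45,0,0,0,40,0,0,45,0,0,0,40,0,0,45,0,0,0,40,0,0,40,0,0,0,40,0,0,27,0,0,0,40,0,0,0,0,0,0,40,0,0,0,0,0,0])

```text
t: 2.45
tool_pos: [0.4199, -0.079, 0.2031]
orientation: [-3.137, -0.158, 0.001]
force: [0.4, 0.0, -0.7]
opening: 0.04
gripper_force: 0.0
```

>>> drive_tool(moves=[40,5,0,0,0,0,0,40,5,0,0,0,0,0,40,4,0,0,0,0,0,40,4,0,0,0,0,0,40,4,0,0,0,0,0,40,4,0,0,0,0,0,40,4,0,0,0,0,0,40,0,0,0,0,0,0])

```text
t: 3.25
tool_pos: [0.4503, -0.0757, 0.2028]
orientation: [-3.138, -0.157, -0.001]
force: [0.8, -0.1, 0.4]
opening: 0.04
gripper_force: 0.0
```

```bash
python3 -c "
from h import *
s=robot.read_state();print(s['tool_pos'],J(s['tool_pos']),s['force'],s['orientation'])
c=snap('wrist','w2');cv2.imwrite('pics/w2b.png',cv2.resize(cv2.imread('pics/w2.png'),(800,600)))"
```

```text
[ 0.45027045 -0.07565929  0.20275161] [-0.0752  0.0007] [ 0.79900268 -0.08152774  0.43146981] [-3.13767586e+00 -1.56520355e-01 -6.17629214e-04]
```

View pics/w2b.png

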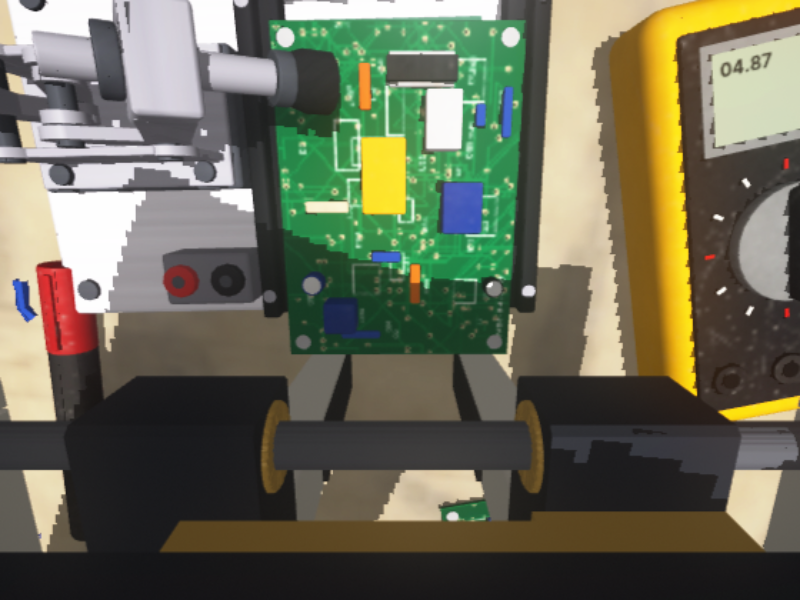

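The fingers are now at the board's near edge (y≈353), and the board's far edge (y≈20) is still short of the stop. I'll keep pushing and watch the force.

>>> drive_tool(moves=[40,3,0,0,0,0,0,40,3,0,0,0,0,0,40,2,0,0,0,0,0,40,0,0,0,0,0,0])

```text
t: 3.7
tool_pos: [0.4581, -0.0749, 0.2028]
orientation: [3.138, 0.156, 0.001]
force: [-0.0, 0.1, 0.5]
opening: 0.0401
gripper_force: 0.0
```

>>> drive_tool(moves=[40,1,0,0,0,0,0,40,1,0,0,0,0,0,40,0,0,0,0,0,0])

```text
t: 4.0
tool_pos: [0.4596, -0.0747, 0.2027]
orientation: [-3.138, -0.156, 0.001]
force: [-2.5, 0.3, 1.6]
opening: 0.0403
gripper_force: 1.2
```

>>> drive_tool(moves=[40,1,0,0,0,0,0,40,1,0,0,0,0,0,40,0,0,0,0,0,0])

```text
t: 4.3
tool_pos: [0.4606, -0.0746, 0.2024]
orientation: [-3.138, -0.157, 0.007]
force: [-12.0, -2.0, 9.7]
opening: 0.0402
gripper_force: 6.1
```

```bash
python3 -c "
from h import *
s=robot.read_state();print(J(s['tool_pos']),s['force'])
c=snap('wrist','w3');snap('top','t3')
a=cv2.imread('pics/w3.png')[0:270,100:420]
b=cv2.imread('pics/t3.png')[175:275,270:340]
cv2.imwrite('pics/w3b.png',np.hstack([cv2.resize(a,None,fx=1.6,fy=1.6),cv2.resize(b,(280,432),interpolation=cv2.INTER_CUBIC)]))"
```

```text
[-0.0649  0.0004] [-12.00146212  -2.01277258   9.65325338]
```

View pics/w3b.png

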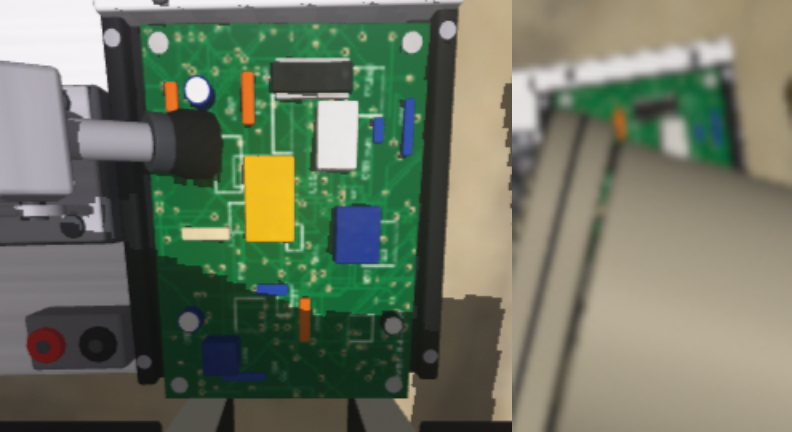

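The board's far edge lies flush on the stop's face and the push force has risen, so it is home. Next I back off, rise, and go to the lever.

>>> drive_tool(moves=[40,-5,0,0,0,0,0,40,-15,0,0,0,0,0,0,0,0,-50,0,0,0,0,0,0,-50,0,0,0,0,0,0,-50,0,0,0,0,0,0,-50,0,0,0,0,25,-11,0,0,0,0,0,38,-18,0,0,0,0])

```text
t: 5.2
tool_pos: [0.5024, -0.0419, 0.4063]
orientation: [3.136, 0.153, 0.011]
force: [0.2, -0.7, 0.0]
opening: 0.0009
gripper_force: 0.0
```

>>> drive_tool(moves=[0,38,-18,0,0,0,0,0,0,0,35,0,0,0,0,0,0,32,0,0,0,0,0,0,0,0,0,0,0,0,0,0,0,0,0])

```text
t: 5.7
tool_pos: [0.5375, -0.0197, 0.3358]
orientation: [-3.137, -0.156, 0.002]
force: [0.5, -0.1, 1.3]
opening: 0.0002
gripper_force: 0.0
```

```bash
python3 -c "
from h import *
s=robot.read_state();print(s['tool_pos'],J(s['tool_pos']),s['force'],s['opening'])
c=snap('wrist','w4');d=snap('scene','s4')
a=cv2.imread('pics/w4.png')
b=cv2.imread('pics/s4.png')[170:290,220:350]
cv2.imwrite('pics/w4b.png',np.hstack([a[:,:345],cv2.resize(b,(455,420),interpolation=cv2.INTER_CUBIC)]))"
```

```text
[ 0.5374609  -0.01970721  0.33581797] [0.0182 0.0454] [ 0.50538961 -0.06813629  1.33364673] 0.00017847099532240475
```

View pics/w4b.png

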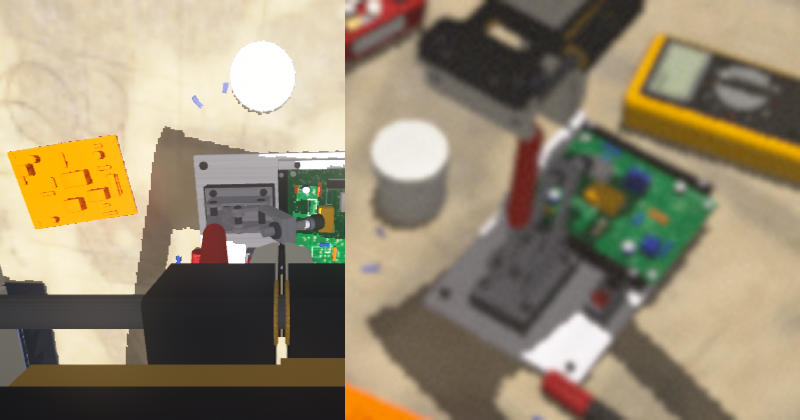

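The closed fingers stand to the right of the still-upright lever (its foot shows at (213,240) on the left half). I'll push left.

>>> drive_tool(moves=[0,0,-8,0,0,0,0,0,0,-7,0,0,0,0,0,0,-6,0,0,0,0,0,0,-6,0,0,0,0,0,0,-6,0,0,0,0,0,0,-6,0,0,0,0])

```text
t: 6.4
tool_pos: [0.5337, 0.0198, 0.3357]
orientation: [-3.138, -0.157, 0.0]
force: [-0.2, 1.0, -1.3]
opening: 0.0004
gripper_force: 0.1
```

>>> drive_tool(moves=[0,0,-6,0,0,0,0,0,0,-6,0,0,0,0,0,0,-6,0,0,0,0,0,0,-6,0,0,0,0,0,0,0,0,0,0,0])

```text
t: 6.9
tool_pos: [0.5313, 0.0437, 0.3357]
orientation: [-3.137, -0.157, 0.0]
force: [0.5, 0.4, 0.1]
opening: 0.0002
gripper_force: 0.0
```

```bash
python3 -c "
from h import *
s=robot.read_state();print(s['tool_pos'],J(s['tool_pos']),s['force'],s['opening'])
c=snap('wrist','w5');d=snap('scene','s5')
a=cv2.imread('pics/w5.png')
b=cv2.imread('pics/s5.png')[170:290,220:350]
cv2.imwrite('pics/w5b.png',np.hstack([a[:,:345],cv2.resize(b,(455,420),interpolation=cv2.INTER_CUBIC)]))"
```

```text
[0.53130866 0.0437235  0.33570364] [0.02   0.1091] [0.48298134 0.41437851 0.08683824] 0.0002216054690787376
```

View pics/w5b.png

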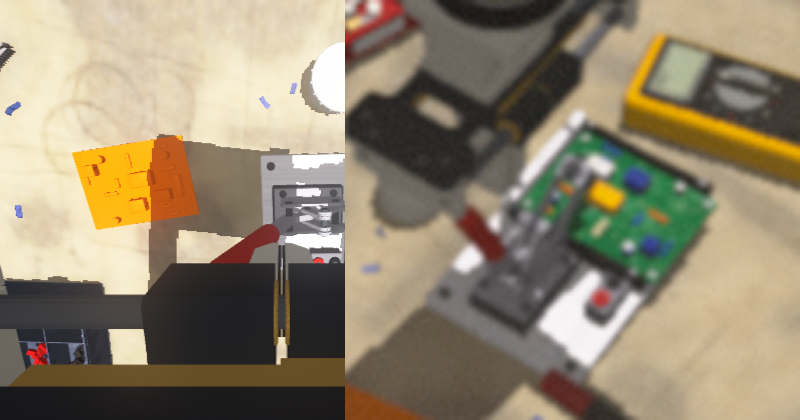

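The lever has passed upright and fallen to the left, leaning about 45° from (275,230) in the wrist view. Next I go above its outer part and press down.

>>> drive_tool(moves=[0,0,0,-12,0,0,0,0,-1,-25,0,0,0,0,0,-1,-25,0,0,0,0,0,-1,-23,0,0,0,0,0,0,0,10,0,0,0,0,0,0,10,0,0,0,0,0,0,0,0,0,0])

```text
t: 7.7
tool_pos: [0.5206, 0.1144, 0.3257]
orientation: [3.137, 0.155, -0.005]
force: [-0.5, -1.0, -0.1]
opening: 0.0002
gripper_force: 0.0
```

>>> drive_tool(moves=[0,0,0,6,0,0,0,0,0,0,6,0,0,0,0,0,0,6,0,0,0,0,0,0,6,0,0,0,0,0,0,0,0,0,0])

```text
t: 8.2
tool_pos: [0.521, 0.1151, 0.3028]
orientation: [3.137, 0.156, -0.001]
force: [0.5, -1.4, 0.5]
opening: 0.0003
gripper_force: 0.6
```

```bash
python3 -c "
from h import *
s=robot.read_state();print(s['tool_pos'],J(s['tool_pos']),s['force'],s['opening'])"
```

```text
[0.52099716 0.11508719 0.30279803] [0.0187 0.1812] [ 0.53115486 -1.35579429  0.50571261] 0.00027708723706463645
```

>>> drive_tool(moves=[0,0,0,5,0,0,0,0,0,0,5,0,0,0,0,0,0,5,0,0,0,0,0,0,5,0,0,0,0,0,0,0,0,0,0])

```text
t: 8.7
tool_pos: [0.5206, 0.1153, 0.2824]
orientation: [3.137, 0.156, -0.003]
force: [0.7, 0.5, 0.7]
opening: 0.0006
gripper_force: 0.1
```

>>> drive_tool(moves=[0,0,0,4,0,0,0,0,0,0,4,0,0,0,0,0,0,3,0,0,0,0,0,0,0,0,0,0,0,0,0,0,0,0,0])

```text
t: 9.2
tool_pos: [0.5211, 0.1153, 0.2726]
orientation: [3.138, 0.156, -0.0]
force: [-0.3, -0.6, 0.2]
opening: 0.0006
gripper_force: 0.0
```

```bash
python3 -c "
from h import *
s=robot.read_state();print(s['tool_pos'],J(s['tool_pos']),s['force'],s['opening'])"
```

```text
[0.52111233 0.11532029 0.27262141] [0.0188 0.1814] [-0.34156347 -0.62526853  0.23616903] 0.0005869684176456056
```

>>> drive_tool(moves=[0,0,0,-40,0,0,0,0,0,0,-50,0,0,0,0,0,0,-50,0,0,0,0,0,-35,25,0,0,0,0,0,-40,25,0,0,0,0,0,-40,25,0,0,0,0,0,0,0,0,0,0,0,0,0,0,0,0,0])

```text
t: 10.0
tool_pos: [0.5092, 0.2305, 0.337]
orientation: [3.137, 0.16, -0.002]
force: [0.2, -0.3, 0.1]
opening: 0.0002
gripper_force: 0.0
```

```bash
python3 -c "
from h import *
s=robot.read_state();print(s['tool_pos'],J(s['tool_pos']),s['force'],s['opening'])
c=snap('wrist','w6');cv2.imwrite('pics/w6b.png',cv2.resize(cv2.imread('pics/w6.png'),(800,600)))"
```

```text
[0.50921753 0.2304935  0.33702362] [0.0213 0.2971] [ 0.19206056 -0.25288253  0.09003845] 0.00016369787955121043
```

View pics/w6b.png

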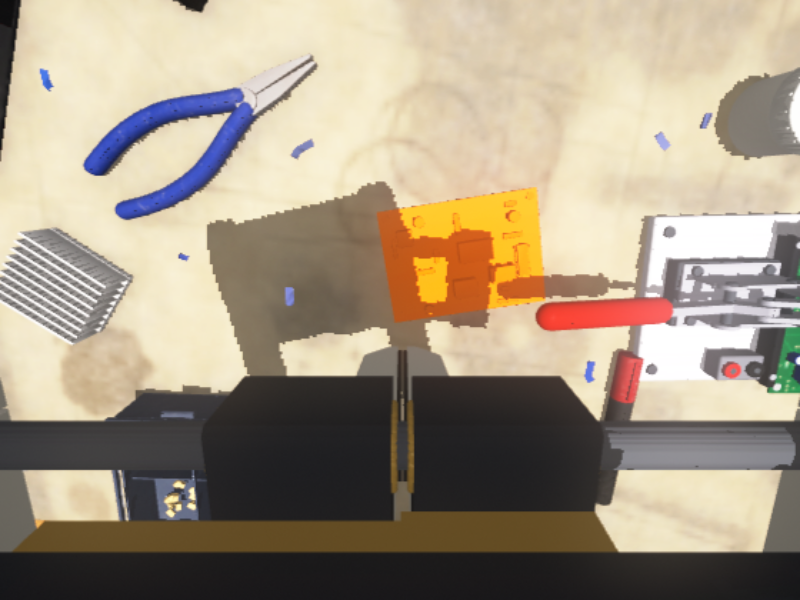

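The red lever now lies nearly flat, from (672,310) to (540,317). I'll measure its slope, then check the board.

```bash
python3 -c "
from h import *
c=load('w6');k=.7
a=px(c,555*k,316*k);b=px(c,655*k,311*k);print(a,b,np.degrees(np.arctan2(a[2]-b[2],np.linalg.norm((a-b)[:2]))))
t=snap('top','t6')
x=cv2.imread('pics/t6.png')[170:290,220:380]
cv2.imwrite('pics/t6b.png',cv2.resize(x,(800,600),interpolation=cv2.INTER_CUBIC))"
```

```text
[0.51922179 0.14785708 0.08114829] [0.52588331 0.08948455 0.07317516] 7.728378363935696
```

View pics/t6b.png

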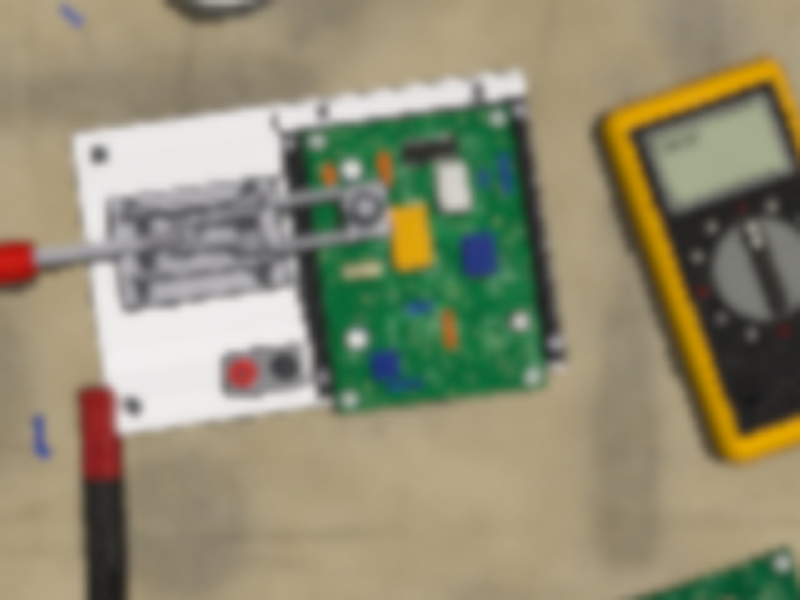

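The lever sits 7.7° above level, which matches locked. The board is home against the stop (far edge near y≈110–130), with the pad on it at (365,205), and the pen and meter are where they were.

```bash
python3 -c "
from plant import robot
print(robot.close_job())"
```

```text
the job is handed in; nothing more can be done
None
```

The board is fully home against the end stop and the toggle clamp is locked with its pad on the board; the job was handed in after about 10 s of robot time, with the things beside the jig left where they were.

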